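# Unload the parts tin and hold its lid half open

## Task

The lid of the blue tin is weighed down by a wooden block: lift the block off and lay it gently, same way up, on the white foam plate, let go of it, and only then raise the lid by its black ball knob to 45 degrees and hold it there, so that a colleague can reach the plywood pieces inside. The lid falls shut by itself, so finish while still holding it by the knob at 45 degrees. Leave the spray bottle where it stands.

Things in the scene. Friction and masses are not known exactly. Their poses are not given: they have to be found in the camera images.
- tin: blue painted steel tin box, 122 x 173 x 78 mm (x, y, z), fixed to the table, 2 mm thick walls; origin at the centre of its underside, x from its front (knob side) to its rear (hinge side), z up. Its lid covers the whole top, flat top face 76 mm above the table (78 mm at the rear hinges). The snap catch on the front is already undone.
- tin_lid (a joint): angle of the tin's lid in rad: 0 shut, grows as the front edge rises, 0.785 = 45 degrees, stop at 1.83. The hinge line runs along the tin's y axis at x = +58 mm, z = 75 mm in the tin's frame. The lid falls shut by its own weight from any angle below about 60 degrees; lifting it at the knob takes about 2 N.
- lid_knob (a point): black ball knob, 28 mm in diameter, on a 12 mm steel stem, screwed to the lid near the middle of its front edge; this point is the centre of the ball, 32 mm above the lid's top face. With the lid shut it lies at x = -40, y = 0, z = 108 mm in the tin's frame; it turns with the lid (98 mm ahead of and 33 mm above the hinge line, in the lid's frame).
- wood_block: plain brown wooden block, 45 x 70 x 32 mm (x, y, z), 0.10 to 0.21 kg, lying loose on the tin's lid behind the knob, its 70 mm side running roughly from the tin's front to its rear; origin at the centre of its underside, z up.
- foam_plate: white polystyrene plate, 134 x 201 x 18 mm (x, y, z), lying fixed on the table, left or right of the tin; origin at the centre of its underside, z up, top face at 18 mm.
- spray_bottle: white spray bottle with blue trigger, 75 x 102 x 238 mm; body origin at the centre of its underside, z up; leave it alone
Things that resemble listed ones, but are neither listed nor needed, are in the scene too. Leave any turquoise look-alike of the wood_block alone.

How it is judged:
By the outcome, as a careful person would: the job done as asked, in the order asked, and still so for the second after the job is handed in, while the arm keeps its last pose, push and grip.
It also fails if it takes over 54 s, if anything falls off the work surface, if the arm or the gripper's body presses on something with over 40 N, if the wrist force passes 120 N, or if a joint passes its speed limit or range.

## Robot

A 6-joint arm with a two-finger parallel gripper is mounted at the origin on a cart in front of the work surface, level with it; the furniture and walls round the work are solid. World frame = base frame: x ahead of the robot, y to its left, z up, the work surface at z = 0. Lengths are in m, angles in rad, forces in N, time in s.
With the tool pointing down it reaches from about 0.275 to 1 m from the base axis. Payload 8.4 kg.
Tool frame: the origin (TCP) lies at the very end of the fingers, on their centre line; the grasp point (between the pads) lies 19 mm behind it (robot.grip_point_offset is the distance from the TCP to the grasp point, in m); z points along the fingers, y is the line along which they close (so a half turn about z gives the same grasp; the last joint's range is limited). The gripper opens to 85 mm and grips with 20 to 120 N. Pads are 22 mm wide; open, the fingers measure 114 mm over their backs; the gripper's body (76 mm by 85 mm) begins 54 mm behind the grasp point. The pads swing forward as they close: fully open they stand 13 mm farther back than shut.
Start: joints at [-1.146, 0.353, 1.633, -0, 1.155, -0.002], TCP at [0.259, -0.569, 0.231] pointing down, gripper open.
Joint ranges: [-2.63, 2.63], [-0.92, 2.1], [0.06, 2.66], [-1.3, 4.44], [0, 2.69], [-3.02, 3.02]. Speed limits (rad/s): [2.22, 2.22, 2.79, 3.14, 3.14, 3.14].

## Interface

Orientations are given as a unit quaternion [w, x, y, z].
In Python, from station import robot gives the robot as it stands. The module is installed in compiled form; this text tells all that it offers.
- The arm moves only by the tool jog_arm, never from a script. Its argument "motion" is a list of rows, each an object of numbers: "tx", "ty", "tz": the shift along the tool's x, y, z in units of 50 mm (1.0 is 50 mm); "rx", "ry", "rz": the turn, a rotation vector about the tool's x, y, z in units of 6 degrees (1.0 is 6 degrees); "hand": the closure, from -1 (fully open) to 1 (shut). A call has 1 to 12 rows; each row shifts and turns the commanded pose from where the row before left it, along the tool's axes as they then stand; what a row does not reach is not made up. A row lasts 1/8 s, in which the tool goes at most 62.5 mm and 10.7 degrees, less where a joint would pass 70% of its speed; a pose out of reach is approached as far as the arm can. A call is refused whole if a number of a shift passes 1 or a number of a turn 1, either way. A call with a gripper value outside its range is refused whole. The fingers move at their own pace and stop on an object; "grip_force" is the grip in N (left out, the last holds). Time passes only in rows, so rows that do not move let the fingers close. It gives the time, the measured TCP pose, the force, the opening and the grip force at its end, in the units of the state.
- robot.read_state(): the state, without advancing time (a new reading comes with each control period).
- robot.snapshot(name): name is "side" or "top"; returns a dict with "img" (480x640x3 uint8, blue, green, red), "vfov" (degrees; the focal length in pixels is half the picture's height over the tangent of half this angle, whatever the lens; pixels are square), "cx", "cy" (the principal point, pixels), "R" (3x3) and "t" (3): a world point X has camera coordinates R X + t. Camera axes: x right, y down, z forward; pixel columns grow to the right and rows downward; lengths in m; the calibration is good to about 2 mm. A picture is of the moment at which its call begins. There is no depth.
- robot.hand_in(): hands the job in; it is judged then, once.
The state is a dict: "time_s": time; "joint_pos": joint angles; "joint_vel": joint speeds; "joint_efforts": joint torques, N m; "eef_pos": TCP position; "eef_rot": TCP orientation; "ft_force": force on the tool from outside, world axes, zero at the start; "moment": the same for the moment, N m; "finger_gap": finger opening in m; "grasp_force": force on a finger pad.
Only numpy, scipy, OpenCV 4.12 (cv2) and the standard library are available. Lean on these libraries where they do the work, as an engineer would, in place of code of your own. Each camera call takes 0.05 s, during which the arm holds its last target. There are 200 camera calls.

## Working session

There is one attempt and no reset: what is moved stays moved. The work goes in short steps, Python scripts to look and compute and a tool call to move; the robot and the scene stay as the last step left them, time stands still between calls to the robot, and variables do not carry over. Pictures are saved under pics/ and viewed, at most 10 in all, crops included, and the job is handed in when it is done.

Besides the shell and the picture viewer there is one more tool, called after "Call:" in YAML: its name, and indented under it one key for each argument. jog_arm: Moves the arm, as the interface text tells. Its arguments: {"type":"object","properties":{"motion":{"type":"array","items":{"type":"object","properties":{"tx":{"type":"number"},"ty":{"type":"number"},"tz":{"type":"number"},"rx":{"type":"number"},"ry":{"type":"number"},"rz":{"type":"number"},"hand":{"type":"number"}}}},"grip_force":{"type":"number"}},"required":["motion"]}

```bash
mkdir -p pics
cat > h.py <<'E'
import numpy as np, cv2
from station import robot
def snap(n,f):
    s=robot.snapshot(n); cv2.imwrite(f'pics/{f}.png',s['img']); np.savez(f'{f}.npz',**s); return s
def ray(s,u,v,z):
    f=s['img'].shape[0]/2/np.tan(np.radians(float(s['vfov']))/2)
    d=np.array([(u-s['cx'])/f,(v-s['cy'])/f,1.]); R=np.array(s['R']);t=np.array(s['t'])
    c=-R.T@t; d=R.T@d; return c+d*(z-c[2])/d[2]
def proj(s,X):
    f=s['img'].shape[0]/2/np.tan(np.radians(float(s['vfov']))/2)
    p=np.array(s['R'])@np.array(X)+np.array(s['t']); return p[0]/p[2]*f+s['cx'],p[1]/p[2]*f+s['cy']
E
python3 - <<'E'
from h import *
a=snap('top','top0');b=snap('side','side0')
for s in(a,b): print(-np.array(s['R']).T@s['t'],s['vfov'])
print(robot.read_state())
E
```

```text
[0.39259661 0.27625969 0.93898416] 53.531295728810036
[0.40970541 0.96760537 0.68902777] 46.80592680825007
{'time_s': 0.1, 'joint_pos': array([-1.14639157e+00,  3.53573887e-01,  1.63408394e+00, -2.48235173e-05,
        1.15519015e+00, -2.39559379e-03]), 'joint_vel': array([-0.00025876, -0.00016289,  0.00108557,  0.0006681 ,  0.00123626,
       -0.00179368]), 'joint_efforts': array([-1.32443336e-03, -6.06354690e+01, -3.42820859e+01, -1.16565507e-04,
        3.95071445e-03, -5.67568605e-06]), 'eef_pos': array([ 0.25854018, -0.5685371 ,  0.23062953]), 'eef_rot': array([-6.11362847e-04,  9.77315207e-01,  2.11789029e-01, -1.42559082e-04]), 'ft_force': array([ 0.00425701, -0.84848763, -0.84466408]), 'moment': array([-0.03836816,  0.01592282,  0.01028918]), 'grasp_force': 0.0, 'finger_gap': 0.08538270630199851}
```

View pics/top0.png

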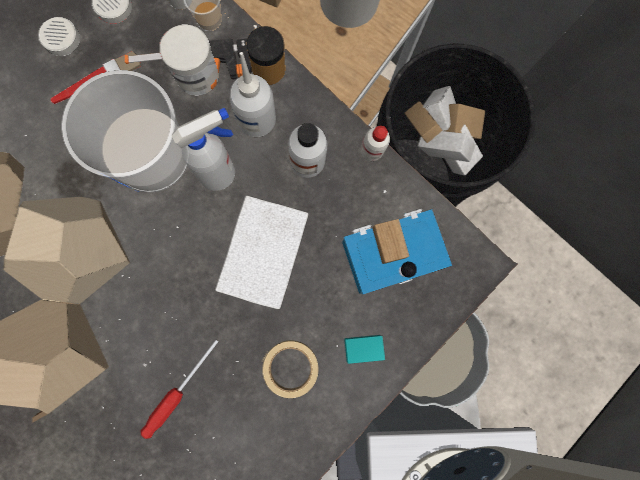

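View pics/side0.png

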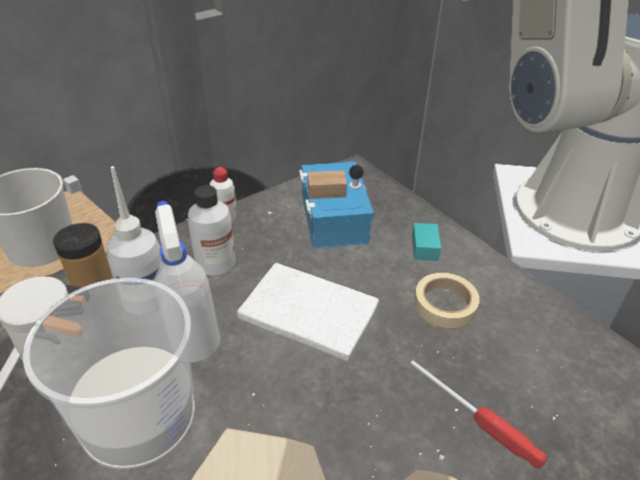

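The top view shows the blue tin at (398,252), the brown block on its lid at (391,241), the knob at (408,269) and the white plate at (262,252). In the side view the block is at (326,184) and the knob at (356,173). Block candidates are the brown one at (391,241), the turquoise one at (365,349), and the offcuts at left and in the bin. Only the brown one lies on the tin's lid behind the knob. I'll measure next and confirm in an enlarged crop.

```bash
cat > m.py <<'E'
from h import *
def rect(s,mask,z,name,roi=None):
    m=mask.astype(np.uint8)*255
    if roi: k=np.zeros_like(m);x0,y0,x1,y1=roi;k[y0:y1,x0:x1]=1;m*=k
    m=cv2.morphologyEx(m,cv2.MORPH_OPEN,np.ones((3,3)))
    c=max(cv2.findContours(m,0,1)[0],key=cv2.contourArea)
    w=np.array([ray(s,*p[0],z)[:2] for p in c])
    r=cv2.minAreaRect((w*1000).astype(np.float32)); print(name,np.round(r[0],1),np.round(r[1],1),round(r[2],1),'px',c.reshape(-1,2).mean(0).round()); 
    print('   corners',cv2.boxPoints(r).round(0).tolist()); return c
E
python3 - <<'E'
from m import *
s=dict(np.load('top0.npz')); im=s['img']; h=cv2.cvtColor(im,cv2.COLOR_BGR2HSV);H,S,V=cv2.split(h)
roi=(335,200,460,300)
rect(s,(H>95)&(H<115)&(S>120),.076,'tin',roi)
rect(s,(H<25)&(S>70)&(V>70),.108,'block',roi)
rect(s,(V<60),.108,'knob',(385,250,430,285))
rect(s,(S<40)&(V>170),.018,'plate',(205,185,320,320))
b=dict(np.load('side0.npz')); h=cv2.cvtColor(b['img'],cv2.COLOR_BGR2HSV);H,S,V=cv2.split(h)
rect(b,(V<50),.108,'knob side',(345,162,368,182))
rect(b,(S<40)&(V>150),.018,'plate side',(232,262,385,358))
t=cv2.resize(im[195:305,330:470],None,fx=4,fy=4,interpolation=3)
u=cv2.resize(b['img'][150:250,285:385],None,fx=4.4,fy=4.4,interpolation=3)[:440]
t=np.hstack([t,u[:,:240]]);cv2.imwrite('pics/crop0.png',t)
E
```

```text
tin [489.3 104. ] [110.3 178.1] 16.0 px [397. 254.]
   corners [[412.0, 174.0], [461.0, 3.0], [567.0, 34.0], [518.0, 205.0]]
block [505.  120.1] [70.5 48.3] 12.5 px [390. 241.]
   corners [[465.0, 136.0], [476.0, 89.0], [545.0, 104.0], [534.0, 151.0]]
knob [454.1  90.9] [24.9 24.6] 88.5 px [408. 269.]
   corners [[441.0, 79.0], [466.0, 78.0], [467.0, 103.0], [442.0, 104.0]]
plate [502.5 353.4] [129.6 197.4] 72.2 px [262. 252.]
   corners [[389.0, 322.0], [577.0, 262.0], [616.0, 385.0], [428.0, 445.0]]Traceback (most recent call last):
  File "<stdin>", line 9, in <module>
  File "m.py", line 6, in rect
    c=max(cv2.findContours(m,0,1)[0],key=cv2.contourArea)
ValueError: max() iterable argument is empty
```

Run:
```python
from m import *
s=dict(np.load('top0.npz')); im=s['img']
b=dict(np.load('side0.npz')); h=cv2.cvtColor(b['img'],cv2.COLOR_BGR2HSV);H,S,V=cv2.split(h)
rect(b,(V<75),.108,'knob side',(345,162,368,182))
rect(b,(S<40)&(V>150),.018,'plate side',(232,262,385,358))
rect(b,(H<25)&(S>70)&(V>110),.108,'block side',(300,165,350,200))
t=cv2.resize(im[195:305,330:470],None,fx=4,fy=4,interpolation=3)
u=cv2.resize(b['img'][150:250,300:350],None,fx=4.4,fy=4.4,interpolation=3)
cv2.imwrite('pics/crop0.png',np.hstack([t,u]))
```

```text
knob side [452.6  89.2] [22.8 41.3] 5.4 px [356. 172.]
   corners [[439.0, 109.0], [443.0, 68.0], [466.0, 70.0], [462.0, 111.0]]
plate side [502.5 358.9] [141.1 201.3] 72.5 px [310. 310.]
   corners [[385.0, 322.0], [577.0, 261.0], [620.0, 396.0], [428.0, 456.0]]
block side [501.8 136.9] [67.3 78.3] 12.4 px [325. 182.]
   corners [[461.0, 168.0], [477.0, 91.0], [543.0, 106.0], [526.0, 182.0]]
```

View pics/crop0.png

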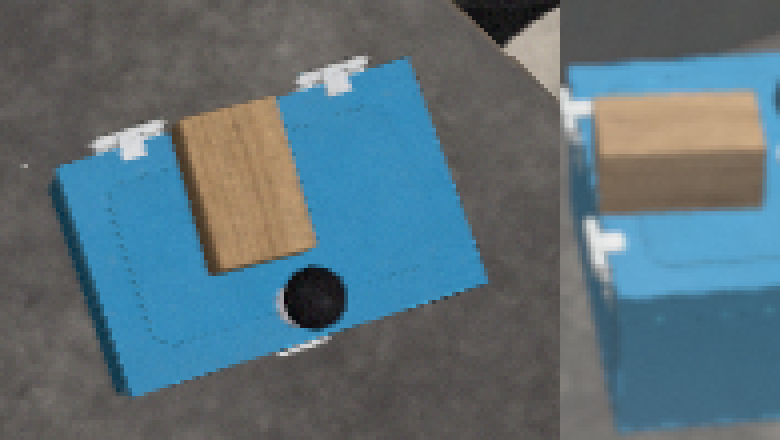

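Crop: the brown block, with its 70 mm side running front to rear and its near end just behind the black knob (crop 315,297), is the one meant. The turquoise piece on the table isn't. A helper will turn targets into tool units.

```bash
cat > go.py <<'E'
import sys,numpy as np
from scipy.spatial.transform import Rotation as Ro
from station import robot
# args x y z (TCP, m), yaw of tool x (deg): remaining shift/turn in tool axes & units
def go(x,y,z,yaw):
    s=robot.read_state(); q=s['eef_rot']; R=Ro.from_quat([*q[1:],q[0]])
    T=Ro.from_euler('z',yaw,degrees=True)*Ro.from_euler('x',180,degrees=True)
    print('t',np.round(R.inv().apply(np.array([x,y,z])-s['eef_pos'])/.05,2),'r',np.round((R.inv()*T).as_rotvec(degrees=True)/6,2),
     'pos',s['eef_pos'].round(4),'time',round(s['time_s'],2),'F',s['ft_force'].round(1),'gap',round(s['finger_gap'],4),'gf',round(float(s['grasp_force']),1))
if __name__=='__main__': go(*map(float,sys.argv[1:]))
E
python3 go.py .505 .1185 .18 12.5
```

```text
t [ 10.18 -10.47   1.03] r [-0.01  0.    1.99] pos [ 0.2585 -0.5685  0.2306] time 0.1 F [ 0.  -0.8 -0.8] gap 0.0854 gf 0.0
```

Call:
jog_arm:
  motion:
    - {"tx": 0.8,"ty": -0.8,"hand": -1}
    - {"tx": 0.8,"ty": -0.8,"hand": -1}
    - {"tx": 0.8,"ty": -0.8,"hand": -1}
    - {"tx": 0.8,"ty": -0.8,"hand": -1}
    - {"tx": 0.8,"ty": -0.8,"hand": -1}
    - {"tx": 0.8,"ty": -0.8,"hand": -1}
    - {"tx": 0.8,"ty": -0.8,"hand": -1}
    - {"tx": 0.8,"ty": -0.8,"hand": -1}
    - {"tx": 0.8,"ty": -0.8,"hand": -1}
    - {"tx": 0.8,"ty": -0.8,"hand": -1}
    - {"rz": 1,"hand": -1}
    - {"rz": 1,"hand": -1}
  grip_force: 40

```text
invalid input at $.motion[0]: expected keys tx, ty, tz, rx, ry, rz, hand
```

```bash
python3 go.py .505 .1185 .18 12.5
```

```text
t [ 10.18 -10.47   1.03] r [-0.01  0.    1.99] pos [ 0.2585 -0.5685  0.2306] time 0.1 F [ 0.  -0.8 -0.8] gap 0.0854 gf 0.0
```

All keys are needed in every row.

Call:
jog_arm:
  motion:
    - {"tx": 0.8,"ty": -0.8,"tz": 0,"rx": 0,"ry": 0,"rz": 0,"hand": -1}
    - {"tx": 0.8,"ty": -0.8,"tz": 0,"rx": 0,"ry": 0,"rz": 0,"hand": -1}
    - {"tx": 0.8,"ty": -0.8,"tz": 0,"rx": 0,"ry": 0,"rz": 0,"hand": -1}
    - {"tx": 0.8,"ty": -0.8,"tz": 0,"rx": 0,"ry": 0,"rz": 0,"hand": -1}
    - {"tx": 0.8,"ty": -0.8,"tz": 0,"rx": 0,"ry": 0,"rz": 0,"hand": -1}
    - {"tx": 0.8,"ty": -0.8,"tz": 0,"rx": 0,"ry": 0,"rz": 0,"hand": -1}
    - {"tx": 0.8,"ty": -0.8,"tz": 0,"rx": 0,"ry": 0,"rz": 0,"hand": -1}
    - {"tx": 0.8,"ty": -0.8,"tz": 0,"rx": 0,"ry": 0,"rz": 0,"hand": -1}
    - {"tx": 0.8,"ty": -0.8,"tz": 0,"rx": 0,"ry": 0,"rz": 0,"hand": -1}
    - {"tx": 0.8,"ty": -0.8,"tz": 0,"rx": 0,"ry": 0,"rz": 0,"hand": -1}
    - {"tx": 0,"ty": 0,"tz": 0,"rx": 0,"ry": 0,"rz": 1,"hand": -1}
    - {"tx": 0,"ty": 0,"tz": 0,"rx": 0,"ry": 0,"rz": 1,"hand": -1}
  grip_force: 40

```text
time_s: 1.6
eef_pos: [0.4572, -0.0382, 0.231]
eef_rot: [-0.0, 0.994, 0.108, -0.0]
ft_force: [-0.0, 0.2, 0.1]
finger_gap: 0.0851
grasp_force: 0.0
```

```bash
python3 go.py .505 .1185 .15 12.5
```

```text
t [ 1.61 -2.85  1.62] r [-0.    0.01 -0.02] pos [ 0.4572 -0.0382  0.231 ] time 1.6 F [-0.   0.2  0.1] gap 0.0851 gf 0.0
```

Call:
jog_arm:
  motion:
    - {"tx": 0.4,"ty": -0.7,"tz": 0.4,"rx": 0,"ry": 0,"rz": 0,"hand": -1}
    - {"tx": 0.4,"ty": -0.7,"tz": 0.4,"rx": 0,"ry": 0,"rz": 0,"hand": -1}
    - {"tx": 0.4,"ty": -0.7,"tz": 0.4,"rx": 0,"ry": 0,"rz": 0,"hand": -1}
    - {"tx": 0.4,"ty": -0.75,"tz": 0.4,"rx": 0,"ry": 0,"rz": 0,"hand": -1}
    - {"tx": 0,"ty": 0,"tz": 0,"rx": 0,"ry": 0,"rz": 0,"hand": -1}
    - {"tx": 0,"ty": 0,"tz": 0.4,"rx": 0,"ry": 0,"rz": 0,"hand": -1}
    - {"tx": 0,"ty": 0,"tz": 0.4,"rx": 0,"ry": 0,"rz": 0,"hand": -1}
    - {"tx": 0,"ty": 0,"tz": 0,"rx": 0,"ry": 0,"rz": 0,"hand": -1}

```text
time_s: 2.6
eef_pos: [0.5034, 0.1163, 0.1104]
eef_rot: [0.0, 0.994, 0.108, -0.001]
ft_force: [0.2, 0.5, 0.1]
finger_gap: 0.0854
grasp_force: 0.0
```

```bash
python3 go.py .505 .1185 .081 12.5; python3 -c "
from h import *
s=snap('top','top1');b=snap('side','side1')
t=cv2.resize(s['img'][190:310,330:470],None,fx=2.8,fy=2.8)
u=cv2.resize(b['img'][130:250,280:420],None,fx=2.8,fy=2.8);cv2.imwrite('pics/c1.png',np.hstack([t,u]))"
```

```text
t [ 0.04 -0.04  0.59] r [ 0.    0.03 -0.01] pos [0.5034 0.1163 0.1104] time 2.6 F [0.2 0.5 0.1] gap 0.0854 gf 0.0
```

View pics/c1.png

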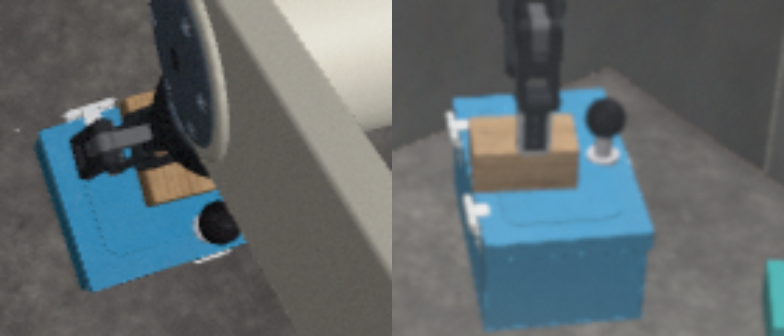

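The fingers straddle the block mid-length (side crop 533,140), and the knob at (605,118) is clear. Next I'll descend and close.

Call:
jog_arm:
  motion:
    - {"tx": 0.04,"ty": -0.04,"tz": 0.2,"rx": 0,"ry": 0,"rz": 0,"hand": -1}
    - {"tx": 0,"ty": 0,"tz": 0.2,"rx": 0,"ry": 0,"rz": 0,"hand": -1}
    - {"tx": 0,"ty": 0,"tz": 0.18,"rx": 0,"ry": 0,"rz": 0,"hand": -1}
    - {"tx": 0,"ty": 0,"tz": 0,"rx": 0,"ry": 0,"rz": 0,"hand": -1}
    - {"tx": 0,"ty": 0,"tz": 0,"rx": 0,"ry": 0,"rz": 0,"hand": 1}
    - {"tx": 0,"ty": 0,"tz": 0,"rx": 0,"ry": 0,"rz": 0,"hand": 1}
    - {"tx": 0,"ty": 0,"tz": 0,"rx": 0,"ry": 0,"rz": 0,"hand": 1}
    - {"tx": 0,"ty": 0,"tz": 0,"rx": 0,"ry": 0,"rz": 0,"hand": 1}
    - {"tx": 0,"ty": 0,"tz": 0,"rx": 0,"ry": 0,"rz": 0,"hand": 1}
    - {"tx": 0,"ty": 0,"tz": 0,"rx": 0,"ry": 0,"rz": 0,"hand": 1}
  grip_force: 40

```text
time_s: 3.95
eef_pos: [0.5064, 0.1196, 0.0828]
eef_rot: [-0.0, 0.994, 0.108, 0.0]
ft_force: [-0.9, -0.4, 5.4]
finger_gap: 0.0446
grasp_force: 41.1
```

```bash
python3 go.py .485 .352 .12 12.5
```

```text
t [ 0.58 -4.63 -0.74] r [ 0.   -0.01 -0.01] pos [0.5064 0.1196 0.0828] time 3.95 F [-0.9 -0.4  5.4] gap 0.0446 gf 41.1
```

Grasped, 44.6 mm gap. I'll lift and carry to the plate.

Call:
jog_arm:
  motion:
    - {"tx": 0,"ty": 0,"tz": -0.2,"rx": 0,"ry": 0,"rz": 0,"hand": 1}
    - {"tx": 0,"ty": 0,"tz": -0.4,"rx": 0,"ry": 0,"rz": 0,"hand": 1}
    - {"tx": 0,"ty": 0,"tz": -0.4,"rx": 0,"ry": 0,"rz": 0,"hand": 1}
    - {"tx": 0.05,"ty": -0.4,"tz": 0,"rx": 0,"ry": 0,"rz": 0,"hand": 1}
    - {"tx": 0.05,"ty": -0.6,"tz": 0,"rx": 0,"ry": 0,"rz": 0,"hand": 1}
    - {"tx": 0.1,"ty": -0.7,"tz": 0,"rx": 0,"ry": 0,"rz": 0,"hand": 1}
    - {"tx": 0.1,"ty": -0.7,"tz": 0,"rx": 0,"ry": 0,"rz": 0,"hand": 1}
    - {"tx": 0.1,"ty": -0.7,"tz": 0,"rx": 0,"ry": 0,"rz": 0,"hand": 1}
    - {"tx": 0.1,"ty": -0.7,"tz": 0,"rx": 0,"ry": 0,"rz": 0,"hand": 1}
    - {"tx": 0.1,"ty": -0.5,"tz": 0,"rx": 0,"ry": 0,"rz": 0,"hand": 1}
    - {"tx": 0,"ty": -0.3,"tz": 0,"rx": 0,"ry": 0,"rz": 0,"hand": 1}
    - {"tx": 0,"ty": 0,"tz": 0,"rx": 0,"ry": 0,"rz": 0,"hand": 1}

```text
time_s: 5.45
eef_pos: [0.4856, 0.3509, 0.1322]
eef_rot: [0.0, 0.994, 0.109, -0.0]
ft_force: [-0.5, -0.2, -0.6]
finger_gap: 0.0443
grasp_force: 41.1
```

```bash
python3 go.py .485 .352 .025 12.5;  python3 -c "
from h import *
s=snap('top','top2');b=snap('side','side2')
t=cv2.resize(s['img'][100:320,180:460],None,fx=1.4,fy=1.4)
u=cv2.resize(b['img'][130:350,150:430],None,fx=1.4,fy=1.4);cv2.imwrite('pics/c2.png',np.hstack([t,u]))"
```

```text
t [-0.01 -0.02  2.14] r [0. 0. 0.] pos [0.4856 0.3509 0.1322] time 5.45 F [-0.5 -0.2 -0.6] gap 0.0443 gf 41.1
```

View pics/c2.png

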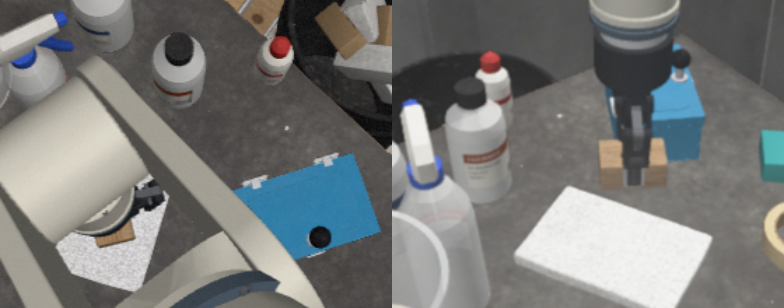

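The block hangs level over the plate and the tin lid is clear. Before lowering, I'll check the clearance to the spray bottle's head.

```bash
python3 -c "
from h import *
s=dict(np.load('top0.npz'))
for p in[(225,115),(177,140),(230,134)]: print(p,ray(s,*p,.22).round(3))
print(ray(s,222,188,0.0).round(3),ray(s,235,178,.03).round(3))"
```

```text
(225, 115) [0.697 0.392 0.22 ]
(177, 140) [0.657 0.467 0.22 ]
(230, 134) [0.665 0.385 0.22 ]
[0.635 0.434 0.   ] [0.647 0.404 0.03 ]
```

Call:
jog_arm:
  motion:
    - {"tx": 0,"ty": 0,"tz": 0.4,"rx": 0,"ry": 0,"rz": 0,"hand": 1}
    - {"tx": 0,"ty": 0,"tz": 0.5,"rx": 0,"ry": 0,"rz": 0,"hand": 1}
    - {"tx": 0,"ty": 0,"tz": 0.5,"rx": 0,"ry": 0,"rz": 0,"hand": 1}
    - {"tx": 0,"ty": 0,"tz": 0.4,"rx": 0,"ry": 0,"rz": 0,"hand": 1}
    - {"tx": 0,"ty": 0,"tz": 0.2,"rx": 0,"ry": 0,"rz": 0,"hand": 1}
    - {"tx": 0,"ty": 0,"tz": 0.05,"rx": 0,"ry": 0,"rz": 0,"hand": 1}
    - {"tx": 0,"ty": 0,"tz": 0,"rx": 0,"ry": 0,"rz": 0,"hand": 1}
    - {"tx": 0,"ty": 0,"tz": 0,"rx": 0,"ry": 0,"rz": 0,"hand": 1}

```text
time_s: 6.55
eef_pos: [0.4863, 0.351, 0.0305]
eef_rot: [-0.0, 0.994, 0.109, 0.001]
ft_force: [-0.5, 0.1, -1.2]
finger_gap: 0.044
grasp_force: 41.1
```

```bash
python3 go.py .485 .352 .025 12.5
```

```text
t [-0.02 -0.03  0.11] r [-0.   -0.01 -0.01] pos [0.4863 0.351  0.0305] time 6.55 F [-0.5  0.1 -1.2] gap 0.044 gf 41.1
```

Call:
jog_arm:
  motion:
    - {"tx": 0,"ty": 0,"tz": 0.03,"rx": 0,"ry": 0,"rz": 0,"hand": 1}
    - {"tx": 0,"ty": 0,"tz": 0.03,"rx": 0,"ry": 0,"rz": 0,"hand": 1}
    - {"tx": 0,"ty": 0,"tz": 0.03,"rx": 0,"ry": 0,"rz": 0,"hand": 1}
    - {"tx": 0,"ty": 0,"tz": 0,"rx": 0,"ry": 0,"rz": 0,"hand": 1}
    - {"tx": 0,"ty": 0,"tz": 0,"rx": 0,"ry": 0,"rz": 0,"hand": 1}

```text
time_s: 7.18
eef_pos: [0.4859, 0.3506, 0.0252]
eef_rot: [-0.0, 0.994, 0.108, -0.0]
ft_force: [-0.7, -0.1, 0.2]
finger_gap: 0.0442
grasp_force: 41.1
```

Call:
jog_arm:
  motion:
    - {"tx": 0,"ty": 0,"tz": 0.02,"rx": 0,"ry": 0,"rz": 0,"hand": 1}
    - {"tx": 0,"ty": 0,"tz": 0,"rx": 0,"ry": 0,"rz": 0,"hand": 1}
    - {"tx": 0,"ty": 0,"tz": 0,"rx": 0,"ry": 0,"rz": 0,"hand": 1}

```text
time_s: 7.55
eef_pos: [0.4859, 0.3507, 0.0247]
eef_rot: [-0.0, 0.994, 0.108, 0.0]
ft_force: [-0.7, -1.3, 5.7]
finger_gap: 0.0446
grasp_force: 41.7
```

Contact (5.7 N up). I'll release and rise.

Call:
jog_arm:
  motion:
    - {"tx": 0,"ty": 0,"tz": 0,"rx": 0,"ry": 0,"rz": 0,"hand": -1}
    - {"tx": 0,"ty": 0,"tz": 0,"rx": 0,"ry": 0,"rz": 0,"hand": -1}
    - {"tx": 0,"ty": 0,"tz": 0,"rx": 0,"ry": 0,"rz": 0,"hand": -1}
    - {"tx": 0,"ty": 0,"tz": 0,"rx": 0,"ry": 0,"rz": 0,"hand": -1}
    - {"tx": 0,"ty": 0,"tz": 0,"rx": 0,"ry": 0,"rz": 0,"hand": -1}
    - {"tx": 0,"ty": 0,"tz": -0.3,"rx": 0,"ry": 0,"rz": 0,"hand": -1}
    - {"tx": 0,"ty": 0,"tz": -0.6,"rx": 0,"ry": 0,"rz": 0,"hand": -1}
    - {"tx": 0,"ty": 0,"tz": -0.9,"rx": 0,"ry": 0,"rz": 0,"hand": -1}
    - {"tx": 0,"ty": 0,"tz": -0.9,"rx": 0,"ry": 0,"rz": 0,"hand": -1}
    - {"tx": 0,"ty": 0,"tz": -0.5,"rx": 0,"ry": 0,"rz": 0,"hand": -1}

```text
time_s: 8.8
eef_pos: [0.4867, 0.3512, 0.1881]
eef_rot: [-0.001, 0.994, 0.108, 0.002]
ft_force: [0.5, -0.6, 0.5]
finger_gap: 0.0856
grasp_force: 0.0
```

```bash
python3 go.py .454 .091 .17 16
python3 - <<'E'
from m import *
s=snap('top','top3');H,S,V=cv2.split(cv2.cvtColor(s['img'],cv2.COLOR_BGR2HSV))
rect(s,(V<60),.108,'knob',(385,250,430,285))
b=snap('side','side3')
t=cv2.resize(s['img'][180:320,200:460],None,fx=1.5,fy=1.5)
u=cv2.resize(b['img'][200:340,230:430],None,fx=1.5,fy=1.5);cv2.imwrite('pics/c3.png',np.hstack([t,u]))
E
```

```text
t [-1.76  4.94  0.35] r [-0.01 -0.04 -0.59] pos [0.4867 0.3512 0.1881] time 8.8 F [ 0.5 -0.6  0.5] gap 0.0856 gf 0.0
knob [454.1  90.9] [24.9 24.6] 88.5 px [408. 269.]
   corners [[441.0, 79.0], [466.0, 78.0], [467.0, 103.0], [442.0, 104.0]]
```

View pics/c3.png

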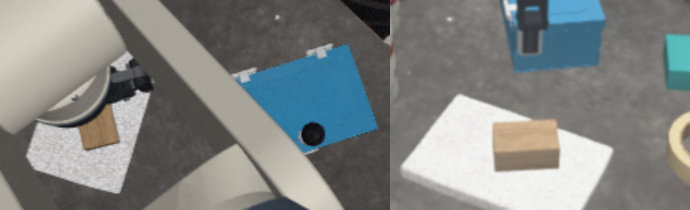

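The block lies flat and upright on the plate (side crop 525,145), released. Next, the knob.

Call:
jog_arm:
  motion:
    - {"tx": 0,"ty": 0,"tz": 0,"rx": 0,"ry": 0,"rz": -0.6,"hand": -1}
    - {"tx": -0.2,"ty": 0.5,"tz": 0,"rx": 0,"ry": 0,"rz": 0,"hand": -1}
    - {"tx": -0.3,"ty": 0.7,"tz": 0,"rx": 0,"ry": 0,"rz": 0,"hand": -1}
    - {"tx": -0.3,"ty": 0.7,"tz": 0,"rx": 0,"ry": 0,"rz": 0,"hand": -1}
    - {"tx": -0.3,"ty": 0.7,"tz": 0,"rx": 0,"ry": 0,"rz": 0,"hand": -1}
    - {"tx": -0.3,"ty": 0.7,"tz": 0,"rx": 0,"ry": 0,"rz": 0,"hand": -1}
    - {"tx": -0.3,"ty": 0.7,"tz": 0,"rx": 0,"ry": 0,"rz": 0,"hand": -1}
    - {"tx": -0.3,"ty": 0.5,"tz": 0.3,"rx": 0,"ry": 0,"rz": 0,"hand": -1}
    - {"tx": -0.1,"ty": 0.3,"tz": 0,"rx": 0,"ry": 0,"rz": 0,"hand": -1}
    - {"tx": 0,"ty": 0,"tz": 0,"rx": 0,"ry": 0,"rz": 0,"hand": -1}
    - {"tx": 0,"ty": 0,"tz": 0,"rx": 0,"ry": 0,"rz": 0,"hand": -1}

```text
time_s: 10.28
eef_pos: [0.4521, 0.0916, 0.1697]
eef_rot: [-0.0, 0.99, 0.14, 0.001]
ft_force: [0.0, -0.3, -0.4]
finger_gap: 0.0855
grasp_force: 0.0
```

```bash
python3 go.py .4535 .0905 .087 16
```

```text
t [0.02 0.03 1.65] r [-0.   -0.01  0.01] pos [0.4521 0.0916 0.1697] time 10.28 F [ 0.  -0.3 -0.4] gap 0.0855 gf 0.0
```

Call:
jog_arm:
  motion:
    - {"tx": 0.02,"ty": 0.03,"tz": 0.3,"rx": 0,"ry": 0,"rz": 0,"hand": -1}
    - {"tx": 0,"ty": 0,"tz": 0.4,"rx": 0,"ry": 0,"rz": 0,"hand": -1}
    - {"tx": 0,"ty": 0,"tz": 0.4,"rx": 0,"ry": 0,"rz": 0,"hand": -1}
    - {"tx": 0,"ty": 0,"tz": 0.35,"rx": 0,"ry": 0,"rz": 0,"hand": -1}
    - {"tx": 0,"ty": 0,"tz": 0.2,"rx": 0,"ry": 0,"rz": 0,"hand": -1}
    - {"tx": 0,"ty": 0,"tz": 0,"rx": 0,"ry": 0,"rz": 0,"hand": -1}
    - {"tx": 0,"ty": 0,"tz": 0,"rx": 0,"ry": 0,"rz": 0,"hand": -1}

```text
time_s: 11.15
eef_pos: [0.4531, 0.09, 0.0871]
eef_rot: [-0.0, 0.99, 0.14, 0.0]
ft_force: [0.9, -0.8, 0.8]
finger_gap: 0.0855
grasp_force: 0.0
```

```bash
python3 go.py .4535 .0905 .087 16; python3 -c "
from h import *
s=snap('top','top4');b=snap('side','side4')
t=cv2.resize(s['img'][190:310,330:470],None,fx=2.8,fy=2.8)
u=cv2.resize(b['img'][130:250,280:420],None,fx=2.8,fy=2.8);cv2.imwrite('pics/c4.png',np.hstack([t,u]))"
```

```text
t [ 0.01 -0.01  0.  ] r [ 0.   -0.01  0.01] pos [0.4531 0.09   0.0871] time 11.15 F [ 0.9 -0.8  0.8] gap 0.0855 gf 0.0
```

View pics/c4.png

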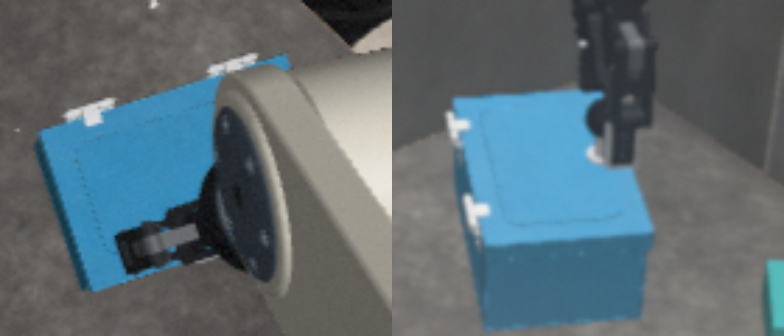

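The ball (side crop 597,118) lies between the fingers. The near finger appears offset to the right because of the 16° yaw. Closing now.

Call:
jog_arm:
  motion:
    - {"tx": 0,"ty": 0,"tz": 0,"rx": 0,"ry": 0,"rz": 0,"hand": 1}
    - {"tx": 0,"ty": 0,"tz": 0,"rx": 0,"ry": 0,"rz": 0,"hand": 1}
    - {"tx": 0,"ty": 0,"tz": 0,"rx": 0,"ry": 0,"rz": 0,"hand": 1}
    - {"tx": 0,"ty": 0,"tz": 0,"rx": 0,"ry": 0,"rz": 0,"hand": 1}
    - {"tx": 0,"ty": 0,"tz": 0,"rx": 0,"ry": 0,"rz": 0,"hand": 1}
    - {"tx": 0,"ty": 0,"tz": 0,"rx": 0,"ry": 0,"rz": 0,"hand": 1}
    - {"tx": 0,"ty": 0,"tz": 0,"rx": 0,"ry": 0,"rz": 0,"hand": 1}
  grip_force: 50

```text
time_s: 12.12
eef_pos: [0.4525, 0.0905, 0.0872]
eef_rot: [-0.001, 0.99, 0.139, -0.0]
ft_force: [-3.4, 6.1, 7.0]
finger_gap: 0.0256
grasp_force: 48.6
```

```bash
python3 go.py .4535 .0905 .087 16; python3 -c "
import numpy as np
a0=np.arctan2(33,98);r=np.hypot(98,33)
p=[np.array([-r*np.cos(a0+np.radians(t)),r*np.sin(a0+np.radians(t))]) for t in range(0,46,5)]
print(np.round(np.diff(p,axis=0)/50,3), (p[-1]-p[0])/1000)"
```

```text
t [0.02 0.01 0.  ] r [-0.01 -0.    0.  ] pos [0.4525 0.0905 0.0872] time 12.12 F [-3.4  6.1  7. ] gap 0.0256 gf 48.6
[[0.065 0.168]
 [0.079 0.162]
 [0.093 0.154]
 [0.106 0.146]
 [0.119 0.136]
 [0.13  0.125]
 [0.14  0.113]
 [0.15  0.101]
 [0.158 0.087]] [0.05203806 0.05963099]
```

Call:
jog_arm:
  motion:
    - {"tx": 0.03,"ty": 0,"tz": -0.08,"rx": 0,"ry": 0,"rz": 0,"hand": 1}
    - {"tx": 0.03,"ty": 0,"tz": -0.08,"rx": 0,"ry": 0,"rz": 0,"hand": 1}
    - {"tx": 0.04,"ty": 0,"tz": -0.08,"rx": 0,"ry": 0,"rz": 0,"hand": 1}
    - {"tx": 0.04,"ty": 0,"tz": -0.08,"rx": 0,"ry": 0,"rz": 0,"hand": 1}
    - {"tx": 0,"ty": 0,"tz": 0,"rx": 0,"ry": 0,"rz": 0,"hand": 1}
    - {"tx": 0,"ty": 0,"tz": 0,"rx": 0,"ry": 0,"rz": 0,"hand": 1}

```text
time_s: 12.88
eef_pos: [0.4586, 0.0923, 0.1024]
eef_rot: [-0.001, 0.99, 0.139, -0.001]
ft_force: [-0.5, 6.0, -3.6]
finger_gap: 0.0255
grasp_force: 49.3
```

```bash
python3 -c "
from h import *
b=snap('side','side5')
u=cv2.resize(b['img'][110:250,270:410],None,fx=3,fy=3);cv2.imwrite('pics/c5.png',u)"
```

```text
(no output)
```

View pics/c5.png

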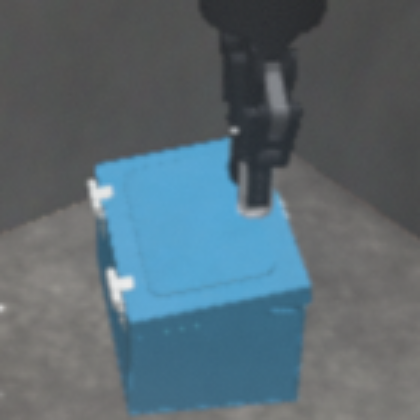

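The lid rises with the knob: the front edge at crop (305,285) is up, and the lid's line is tilted. Continuing along the arc to 45°.

Call:
jog_arm:
  motion:
    - {"tx": 0.09,"ty": 0,"tz": -0.15,"rx": 0,"ry": 0,"rz": 0,"hand": 1}
    - {"tx": 0.11,"ty": 0,"tz": -0.15,"rx": 0,"ry": 0,"rz": 0,"hand": 1}
    - {"tx": 0.12,"ty": 0,"tz": -0.14,"rx": 0,"ry": 0,"rz": 0,"hand": 1}
    - {"tx": 0.13,"ty": 0,"tz": -0.13,"rx": 0,"ry": 0,"rz": 0,"hand": 1}
    - {"tx": 0.14,"ty": 0,"tz": -0.11,"rx": 0,"ry": 0,"rz": 0,"hand": 1}
    - {"tx": 0.15,"ty": 0,"tz": -0.1,"rx": 0,"ry": 0,"rz": 0,"hand": 1}
    - {"tx": 0.16,"ty": 0,"tz": -0.09,"rx": 0,"ry": 0,"rz": 0,"hand": 1}
    - {"tx": 0,"ty": 0,"tz": 0,"rx": 0,"ry": 0,"rz": 0,"hand": 1}
    - {"tx": 0,"ty": 0,"tz": 0,"rx": 0,"ry": 0,"rz": 0,"hand": 1}

```text
time_s: 14.05
eef_pos: [0.5016, 0.1047, 0.1456]
eef_rot: [-0.001, 0.99, 0.14, -0.001]
ft_force: [-1.7, 5.0, -4.4]
finger_gap: 0.0255
grasp_force: 49.8
```

```bash
python3 -c "
from h import *
s=robot.read_state();p=s['eef_pos'];c,n=np.cos(np.radians(16)),np.sin(np.radians(16))
d=p-np.array([.4525,.0905,.0872]);f=c*d[0]+n*d[1]
print('tool moved fwd/side/up',f,-n*d[0]+c*d[1],d[2],'angle',np.degrees(np.arctan2(.033+d[2],.098-f)-np.arctan2(33,98)))
a=snap('top','top6');b=snap('side','side6')
# expected corner pixels of lid top face front-left (+y) corner and front-right at several angles
k=np.array([.4540,.0909]);o=k+.040*np.array([c,n])
for t in(35,40,45,50):
  T=np.radians(t);out=[]
  for y in(.0865,-.0865):
    x=-119*.001;z=.001
    X=.058+x*np.cos(T)+z*np.sin(T);Z=.075-x*np.sin(T)+z*np.cos(T)
    W=[o[0]+c*X-n*y,o[1]+n*X+c*y,Z];out+=[np.round(proj(b,W)),np.round(proj(a,W))]
  print(t,out)
u=cv2.resize(b['img'][90:250,270:430],None,fx=3.5,fy=3.5);cv2.imwrite('pics/c6.png',u)"
```

```text
tool moved fwd/side/up 0.05108641765119004 0.00014872358238540717 0.058358834178291824 angle 44.20892944009956
35 [array([365., 183.]), array([364., 282.]), array([347., 133.]), array([461., 251.])]
40 [array([362., 179.]), array([363., 278.]), array([344., 129.]), array([461., 247.])]
45 [array([358., 176.]), array([362., 274.]), array([341., 126.]), array([461., 243.])]
50 [array([354., 172.]), array([361., 269.]), array([337., 123.]), array([461., 238.])]
```

View pics/c6.png

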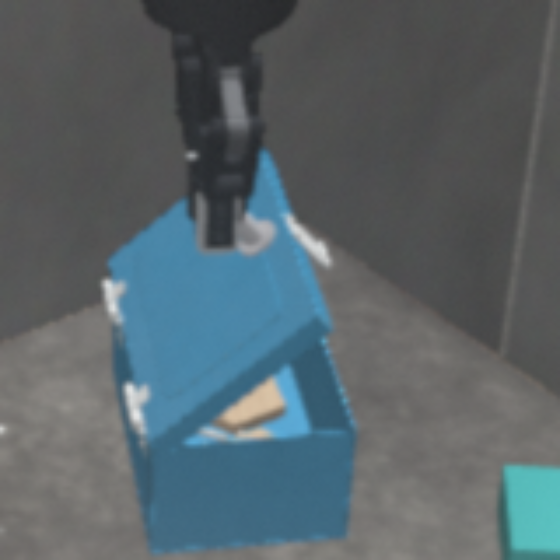

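The lid is clearly open with the plywood visible. However, its corners at crop (328,325) and (263,152) hint at less than the 44° computed from the tool motion. I'll calibrate the corner prediction on the shut picture and compare.

```bash
cat > ang.py <<'E'
from h import *
import sys
c,n=np.cos(np.radians(16)),np.sin(np.radians(16));o=np.array([.4540,.0909])+.040*np.array([c,n])
def W(T,y,x=-.119,z=.001):
    X=.058+x*np.cos(T)+z*np.sin(T);Z=.075-x*np.sin(T)+z*np.cos(T)
    return [o[0]+c*X-n*y,o[1]+n*X+c*y,Z]
def ext(f):
    s=dict(np.load(f+'.npz'));H,S,V=cv2.split(cv2.cvtColor(s['img'],cv2.COLOR_BGR2HSV))
    k=((H>95)&(H<115)&(S>100)).astype(np.uint8);k[:,:280]=0;k[:,400:]=0;k[:120]=0;k[260:]=0
    k=cv2.morphologyEx(k,2,np.ones((2,2)))
    C=max(cv2.findContours(k,0,1)[0],key=cv2.contourArea)
    h=cv2.convexHull(C);a=cv2.approxPolyDP(h,2.0,True).reshape(-1,2);print(f,a.tolist())
    return s
s=ext('side0')
print('pred0',[np.round(proj(s,W(0,y)),1) for y in(.0865,-.0865)], 'rear',[np.round(proj(s,W(0,y,.003)),1) for y in(.0865,-.0865)])
f=sys.argv[1];s=ext(f)
for t in range(30,54,3): print(t,'top',[np.round(proj(s,W(np.radians(t),y)),1) for y in(.0865,-.0865)],'lip10',[np.round(proj(s,W(np.radians(t),y,z=-.010)),1) for y in(.0865,-.0865)])
E
python3 ang.py side6
```

```text
side0 [[356, 163], [373, 210], [369, 242], [315, 248], [309, 223], [303, 166]]
pred0 [array([374.7, 212.9]), array([356.4, 161.3])] rear [array([307.7, 218. ]), array([297. , 165.2])]
side6 [[347, 134], [364, 180], [371, 211], [369, 243], [315, 248], [304, 198], [302, 165], [322, 148]]
30 top [array([368.2, 186.6]), array([349.9, 136.2])] lip10 [array([370.9, 190.8]), array([352.4, 140.3])]
33 top [array([366.5, 184.2]), array([348.4, 134. ])] lip10 [array([369.5, 188.3]), array([351.2, 137.9])]
36 top [array([364.7, 181.9]), array([346.7, 131.8])] lip10 [array([368. , 185.9]), array([349.8, 135.6])]
39 top [array([362.7, 179.7]), array([344.9, 129.7])] lip10 [array([366.3, 183.5]), array([348.2, 133.3])]
42 top [array([360.5, 177.5]), array([343. , 127.6])] lip10 [array([364.4, 181.2]), array([346.5, 131.1])]
45 top [array([358.2, 175.5]), array([340.9, 125.7])] lip10 [array([362.4, 179. ]), array([344.6, 129. ])]
48 top [array([355.7, 173.6]), array([338.6, 123.9])] lip10 [array([360.2, 176.9]), array([342.6, 127. ])]
51 top [array([353.1, 171.8]), array([336.3, 122.2])] lip10 [array([357.8, 174.9]), array([340.5, 125.1])]
```

Taking the outermost hull corners as the lid's lip bottom (about 10 mm), the picture gives 42–43° and the tool motion gives 44.2°. I'll nudge up a little and look closer at the lip.

Call:
jog_arm:
  motion:
    - {"tx": 0.04,"ty": 0,"tz": -0.02,"rx": 0,"ry": 0,"rz": 0,"hand": 1}
    - {"tx": 0,"ty": 0,"tz": 0,"rx": 0,"ry": 0,"rz": 0,"hand": 1}
    - {"tx": 0,"ty": 0,"tz": 0,"rx": 0,"ry": 0,"rz": 0,"hand": 1}
    - {"tx": 0,"ty": 0,"tz": 0,"rx": 0,"ry": 0,"rz": 0,"hand": 1}

```text
time_s: 14.65
eef_pos: [0.5032, 0.1052, 0.1465]
eef_rot: [-0.001, 0.99, 0.14, -0.001]
ft_force: [-2.2, 4.4, -4.5]
finger_gap: 0.0251
grasp_force: 49.8
```

```bash
python3 -c "
from h import *
b=snap('side','side7');snap('top','top7')
s=robot.read_state();d=s['eef_pos']-np.array([.4525,.0905,.0872]);f=np.cos(.27925)*d[0]+np.sin(.27925)*d[1]
print(np.degrees(np.arctan2(.033+d[2],.098-f)-np.arctan2(33,98)))
u=cv2.resize(b['img'][115:215,300:380],None,fx=6,fy=6,interpolation=cv2.INTER_CUBIC);cv2.imwrite('pics/c7.png',u)"
python3 ang.py side7 | head -3
```

```text
45.25400729007861
side0 [[356, 163], [373, 210], [369, 242], [315, 248], [309, 223], [303, 166]]
pred0 [array([374.7, 212.9]), array([356.4, 161.3])] rear [array([307.7, 218. ]), array([297. , 165.2])]
side7 [[346, 133], [364, 181], [371, 211], [369, 242], [315, 248], [304, 198], [302, 164], [321, 148]]
```

View pics/c7.png

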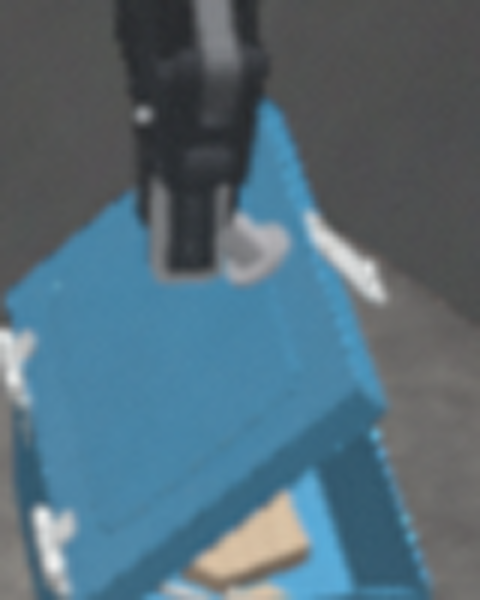

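Crop: the lid's top-face front corners are at about (362,388) and (266,102), i.e. px (360.2,179.5) and (344.2,131.9). The stated tin size seems to include the catch and hinges, so I'll take the lid's corners from the shut picture itself.

```bash
python3 - <<'E'
from ang import *
from scipy.optimize import least_squares
E
python3 - <<'E'
import sys;sys.argv=['x','side7']
from h import *
exec(open('ang.py').read().split("s=ext('side0')")[0])
a=dict(np.load('side0.npz'));b=dict(np.load('side7.npz'))
for p0,p1 in(((373,210),(360.2,179.5)),((356,163),(344.2,131.9))):
    w=ray(a,*p0,.076)[:2]-o; x=c*w[0]+n*w[1]; y=-n*w[0]+c*w[1]
    r=np.arange(25,60,.5); e=[np.linalg.norm(np.array(proj(b,W(np.radians(t),y,x-.058)))-p1) for t in r]
    print('tin xy',round(x,4),round(y,4),'angle',r[np.argmin(e)],'resid px',round(min(e),2))
ta=dict(np.load('top0.npz'));tb=dict(np.load('top7.npz'))
for s in(ta,):
    for p in((430,212),(451,265),(361,292)):
        w=ray(s,*p,.076)[:2]-o;print('top corner tin xy',(c*w[0]+n*w[1]).round(4),(-n*w[0]+c*w[1]).round(4))
H,S,V=cv2.split(cv2.cvtColor(tb['img'],cv2.COLOR_BGR2HSV))
k=((H>95)&(H<115)&(S>100)).astype(np.uint8);k[:,:330]=0;k[:,470:]=0;k[:190]=0;k[310:]=0
C=max(cv2.findContours(k,0,1)[0],key=cv2.contourArea);print('top7 hull',cv2.approxPolyDP(cv2.convexHull(C),1.5,True).reshape(-1,2).tolist())
E
```

```text
side0 [[356, 163], [373, 210], [369, 242], [315, 248], [309, 223], [303, 166]]
pred0 [array([374.7, 212.9]), array([356.4, 161.3])] rear [array([307.7, 218. ]), array([297. , 165.2])]
tin xy -0.0597 0.0777 angle 38.0 resid px 2.2
tin xy -0.059 -0.0804 angle 39.5 resid px 0.43
top corner tin xy 0.048 -0.0814
top corner tin xy -0.0564 -0.085
top corner tin xy -0.0534 0.0874
top7 hull [[397, 219], [424, 252], [433, 269], [359, 292], [344, 249], [344, 235]]Traceback (most recent call last):
  File "<stdin>", line 1, in <module>
  File "ang.py", line 16, in <module>
    f=sys.argv[1];s=ext(f)
      ~~~~~~~~^^^
IndexError: list index out of range
```

Corner picks are blurred, so I'll use the slope of the lid's two side edges, which depends only on the angle. I'll check the same method on the shut picture.

```bash
cat > slope.py <<'E'
import sys
from h import *
exec(open('ang.py').read().split("s=ext('side0')")[0])
def edge(s,cols,lo,hi,sign):
    ch=cv2.GaussianBlur(s['img'][:,:,0].astype(np.float32),(3,3),0); P=[]
    for u in cols:
        l,h=lo(u),hi(u);g=sign*np.diff(ch[l:h,u]);g=np.clip(g,0,None);i=int(g.argmax())
        j=np.arange(max(i-2,0),min(i+3,len(g)));P.append((u,l+.5+(g[j]*j).sum()/g[j].sum()))
    P=np.float32(P);m=np.median(P[:,1]-np.polyval(np.polyfit(*P.T,1),P[:,0]))
    for _ in range(3):
        q=np.polyfit(*P.T,1);r=abs(P[:,1]-np.polyval(q,P[:,0]));P=P[r<=max(1,np.percentile(r,85))]
    return q[0],np.std(P[:,1]-np.polyval(q,P[:,0])),len(P),q
def pred(s,t,y,x0,x1):
    a=np.array(proj(s,W(np.radians(t),y,x0)));b=np.array(proj(s,W(np.radians(t),y,x1)));return (b[1]-a[1])/(b[0]-a[0]),a,b
def run(f,rng):
    s=dict(np.load(f+'.npz'));r=np.arange(*rng,.25)
    far=edge(s,range(304,320),lambda u:int(164-.84*(u-302))-7,lambda u:int(164-.84*(u-302))+7,1)
    near=edge(s,range(320,357),lambda u:int(179.5-.74*(u-360.2))-4,lambda u:int(179.5-.74*(u-360.2))+4,-1)
    for nm,e,y,xa,xb in(('far',far,-.0865,-.006,-.04),('near',near,.0865,-.03,-.11)):
        p=np.array([pred(s,t,y,xa,xb)[0] for t in r]);print(f,nm,'slope %.3f sd %.2f n %d angle %.1f'%(*e[:3],r[abs(p-e[0]).argmin()]))
        print('   line y@310,340: ',np.polyval(e[3],[310,340]).round(1))
        t=45;_,A,B=pred(s,t,y,xa,xb);print('   pred45 slope',_.round(3),'ends',A.round(1),B.round(1),'edge y there',np.polyval(e[3],[A[0],B[0]]).round(1))
if __name__=='__main__': run(sys.argv[1],(25,60))
E
python3 slope.py side6;python3 slope.py side7
python3 - <<'E'
from slope import *
s=dict(np.load('side0.npz'))
e=edge(s,range(318,368),lambda u:215-7+int(-.08*(u-340)),lambda u:215+7+int(-.08*(u-340)),-1)
print('shut near',e,[(t,pred(s,t,.0865,-.03,-.11)[0].round(3)) for t in(-4,-2,0,2,4)])
E
```

```text
side6 far slope -0.798 sd 0.15 n 16 angle 40.5
   line y@310,340:  [155.8 131.9]
   pred45 slope -0.924 ends [300.2 163.3] [312.1 152.3] edge y there [163.6 154.1]
side6 near slope -0.754 sd 0.14 n 37 angle 40.8
   line y@310,340:  [217.5 194.9]
   pred45 slope -0.865 ends [321.  207.7] [354.3 178.9] edge y there [209.2 184.1]
side7 far slope -0.827 sd 0.14 n 16 angle 41.5
   line y@310,340:  [155.4 130.6]
   pred45 slope -0.924 ends [300.2 163.3] [312.1 152.3] edge y there [163.5 153.7]
side7 near slope -0.782 sd 0.14 n 37 angle 41.8
   line y@310,340:  [217.7 194.2]
   pred45 slope -0.865 ends [321.  207.7] [354.3 178.9] edge y there [209.1 183. ]
shut near (np.float64(-0.08104034387192388), np.float64(0.14850477871334108), 50, array([-8.10403439e-02,  2.42898312e+02])) [(-4, np.float64(-0.021)), (-2, np.float64(-0.049)), (0, np.float64(-0.077)), (2, np.float64(-0.104)), (4, np.float64(-0.132))]
```

Both edges agree (shut check within 0.3°): the lid stands at about 41.6°. It needs another 3.4°.

Call:
jog_arm:
  motion:
    - {"tx": 0.06,"ty": 0,"tz": -0.03,"rx": 0,"ry": 0,"rz": 0,"hand": 1}
    - {"tx": 0.05,"ty": 0,"tz": -0.03,"rx": 0,"ry": 0,"rz": 0,"hand": 1}
    - {"tx": 0,"ty": 0,"tz": 0,"rx": 0,"ry": 0,"rz": 0,"hand": 1}
    - {"tx": 0,"ty": 0,"tz": 0,"rx": 0,"ry": 0,"rz": 0,"hand": 1}
    - {"tx": 0,"ty": 0,"tz": 0,"rx": 0,"ry": 0,"rz": 0,"hand": 1}

```text
time_s: 15.38
eef_pos: [0.5085, 0.1067, 0.1494]
eef_rot: [-0.001, 0.99, 0.139, -0.001]
ft_force: [-2.3, 5.0, -5.6]
finger_gap: 0.0255
grasp_force: 49.6
```

```bash
python3 -c "
from h import *
snap('side','side8')"; python3 slope.py side8|grep -v line
```

```text
side8 far slope -0.914 sd 0.30 n 16 angle 44.8
   pred45 slope -0.924 ends [300.2 163.3] [312.1 152.3] edge y there [163.5 152.6]
side8 near slope -0.834 sd 0.31 n 37 angle 43.8
   pred45 slope -0.865 ends [321.  207.7] [354.3 178.9] edge y there [207.9 180.1]
```

Call:
jog_arm:
  motion:
    - {"tx": 0.02,"ty": 0,"tz": -0.01,"rx": 0,"ry": 0,"rz": 0,"hand": 1}
    - {"tx": 0,"ty": 0,"tz": 0,"rx": 0,"ry": 0,"rz": 0,"hand": 1}
    - {"tx": 0,"ty": 0,"tz": 0,"rx": 0,"ry": 0,"rz": 0,"hand": 1}
    - {"tx": 0,"ty": 0,"tz": 0,"rx": 0,"ry": 0,"rz": 0,"hand": 1}
    - {"tx": 0,"ty": 0,"tz": 0,"rx": 0,"ry": 0,"rz": 0,"hand": 1}
    - {"tx": 0,"ty": 0,"tz": 0,"rx": 0,"ry": 0,"rz": 0,"hand": 1}
    - {"tx": 0,"ty": 0,"tz": 0,"rx": 0,"ry": 0,"rz": 0,"hand": 1}
    - {"tx": 0,"ty": 0,"tz": 0,"rx": 0,"ry": 0,"rz": 0,"hand": 1}

```text
time_s: 16.42
eef_pos: [0.5094, 0.107, 0.1498]
eef_rot: [-0.001, 0.99, 0.14, -0.001]
ft_force: [-1.7, 5.5, -5.5]
finger_gap: 0.0255
grasp_force: 49.5
```

```bash
sed -i 's/179.5-.74\*(u-360.2)/180.1-.83*(u-354.3)/g' slope.py; python3 -c "
from m import *
s=snap('side','side9');H,S,V=cv2.split(cv2.cvtColor(s['img'],cv2.COLOR_BGR2HSV))
rect(s,(H<25)&(S>70)&(V>70),.034,'block',(250,260,390,350))"; python3 slope.py side8|grep -v line;python3 slope.py side9|grep -v line
```

```text
block [486.1 334.4] [69.2 45.4] 11.9 px [320. 291.]
   corners [[448.0, 349.0], [457.0, 305.0], [525.0, 319.0], [515.0, 364.0]]
side8 far slope -0.914 sd 0.30 n 16 angle 44.8
   pred45 slope -0.924 ends [300.2 163.3] [312.1 152.3] edge y there [163.5 152.6]
side8 near slope -0.867 sd 0.20 n 37 angle 45.0
   pred45 slope -0.865 ends [321.  207.7] [354.3 178.9] edge y there [208.1 179.2]
side9 far slope -0.946 sd 0.16 n 14 angle 45.8
   pred45 slope -0.924 ends [300.2 163.3] [312.1 152.3] edge y there [163.6 152.4]
side9 near slope -0.886 sd 0.20 n 37 angle 45.8
   pred45 slope -0.865 ends [321.  207.7] [354.3 178.9] edge y there [208.  178.5]
```

The lid holds at about 45.5°, steady over a second, with the block on the plate. Handing in.

```bash
python3 -c "
from station import robot
print(robot.hand_in())"
```

```text
the job is handed in; nothing more can be done
None
```

I laid the wooden block flat, same way up, on the foam plate and let go of it, then raised the lid by its knob to about 45.5° (measured from the side camera) and handed the job in at about 16.5 s, still holding it; I never approached the spray bottle.

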